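# Ready the tap for the saucepan

### The job

Get the kitchen tap ready to fill the red saucepan with cold water: with one fingertip push the spout round until its outlet is over the middle of the saucepan, and push the lever on top of the tap sideways to cold (the blue mark, on the robot's right) as far as it turns. Push gently, do not raise the lever (the water stays off), and leave the saucepan and everything else where they stand: nothing is grasped or lifted.

Things in the scene. Friction and masses are not known exactly. Their poses are not given: they have to be found in the camera images.
- tap: Chrome single-lever kitchen mixer, fixed on the white worktop beyond the sink. Origin on its upright axis at the worktop (z = 0); axes as the worktop's. Column 47 mm across, 122 mm high. Spout and lever both turn about this axis and point from it to the robot (tap's -x) at joint value 0. A red mark (hot, robot's left) and a blue mark (cold, right) lie on the collar under the lever.
- spout (a joint): Angle of the swivel spout about the tap's axis, rad: 0 points along the tap's -x (to the robot); positive (counter-clockwise from above) turns the outlet to the robot's right (tap's -y), negative to the left; stops at -1.6 and 1.6. About 2 N of sideways push at spout_push moves it; it stays where it is left.
- spout_outlet (a point): Centre of the spout's downward mouth, 240 mm from the tap's axis and 98 mm above the worktop. The mouth is 27 mm across.
- spout_push (a point): Point on the centre line of the spout's tube, 190 mm from the tap's axis and 139 mm above the worktop, where the tube (22 mm thick) is nearly level and there is free room for a finger on both sides: a good place to push sideways.
- mixer (a joint): Angle of the lever about the tap's axis, rad: 0 points along the tap's -x; positive (counter-clockwise from above) turns it to the robot's right = cold, negative to the left = hot; stops at -0.87 (hot) and 0.87 (cold). About 2 N of sideways push at lever_push turns it; it stays where it is left and does not drag the spout.
- lever (a joint): How far the lever is raised, rad: 0 is fully down (water off), 0.45 fully open. Raising it takes about 2.5 N upwards at its tip; a level sideways push does not raise it.
- lever_push (a point): Point on the lever's centre line, 90 mm from the tap's axis and 174 mm above the worktop with the lever down. The lever is a bar about 18 mm wide and 13 mm thick there; it ends 117 mm from the axis and rises slightly outwards. The spout passes at least 45 mm below this point.
- saucepan: Red enamelled saucepan with two dark loop handles, standing in one of the two sink bowls (left or right). 168 mm across the rim, 222 mm over the handles, 110 mm high; origin at the centre of its underside, 160 mm below the worktop, so its rim is 50 mm below. Its centre lies within 15 mm of the circle (radius 240 mm) that the spout's outlet travels.
- cereal_bowl: Blue ceramic bowl, 150 mm across, 65 mm high, on the floor of the other sink bowl. Origin at the centre of its underside.
- soap: Green washing-up liquid bottle, 62 mm across, 190 mm high, on the worktop beyond and left of the tap. Origin at the centre of its underside.
- brush: Wooden washing-up brush standing on its head, 72 mm across, 106 mm high, on the worktop beyond and right of the tap. Origin at the centre of its underside.
- mug: White mug, 82 mm across without its handle, 95 mm high, on the worktop right of the sink. Origin at the centre of its underside.
- tumbler: Drinking glass, 72 mm across, 110 mm high, on the worktop left of the sink. Origin at the centre of its underside.

How it is judged:
At the end, for the whole second after the job is handed in: The centre of the spout's outlet stands within 40 mm (horizontally) of the saucepan's centre, the lever is turned to within 0.1 rad of its cold stop (joint mixer above 0.77) and is down (joint lever below 0.1), and spout and lever are at rest (horizontal distance between spout_outlet and saucepan below 0.04 m and value of joint mixer above 0.77 rad and value of joint lever below 0.1 rad and velocity of joint spout between -0.05 and 0.05 rad/s and velocity of joint mixer between -0.05 and 0.05 rad/s); the robot touches nothing.
It fails at once if the saucepan is moved by more than 15 mm (distance of saucepan from where it was at the start of the episode above 0.015 m).
It fails at once if the cereal bowl, soap bottle, brush, mug or tumbler is moved by more than 15 mm (distance of any of cereal_bowl, soap, brush, mug, tumbler from where it was at the start of the episode above 0.015 m).
It fails at once if the lever is raised by more than 0.15 rad (the water would run) (value of joint lever above 0.15 rad).
It fails at once if the tap is pushed with more than 30 N, as by a squeeze or a blow (contact force between anything else and tap above 30 N).
It also fails if it takes over 64 s, if anything falls off the work surface, if the arm or the gripper's body presses on something with over 40 N, if the wrist force passes 120 N, or if a joint passes its speed limit or range.

### The arm

A 6-joint arm with a two-finger parallel gripper is mounted at the origin on the work surface. World frame = base frame: x ahead of the robot, y to its left, z up, the work surface at z = 0. Lengths are in m, angles in rad, forces in N, time in s.
With the tool pointing down it reaches from about 0.35 to 0.85 m from the base axis. Payload 8.1 kg.
Tool frame: the origin (TCP) lies on the mounting face of the last link; the fingertips stand 186 mm ahead of it and the grasp point (between the pads) lies 167 mm ahead of it (robot.finger_overhang is the distance from the TCP to the fingertips, in m); z points along the fingers, y is the line along which they close (so a half turn about z gives the same grasp; the last joint's range is limited). The gripper opens to 93 mm and grips with 3 to 60 N. Pads are 15 mm wide; open, the fingers measure 128 mm over their backs; the gripper's body (75 mm by 188 mm) begins 65 mm behind the grasp point.
Start: joints at [-1.359, 0.13, 1.488, -0, 1.523, -0.085], TCP at [0.175, -0.574, 0.405] pointing down, gripper open.
Joint ranges: [-2.96, 2.96], [-0.89, 2.26], [0.02, 2.5], [-1.34, 4.48], [0, 2.73], [-2.66, 2.66]. Speed limits (rad/s): [2.39, 2.39, 2.79, 3.14, 3.14, 3.14].

### API

Orientations are given as a rotation vector (axis times angle).
In Python, from plant import readout, read_camera, get_calibration, job, robot gives the robot as it stands.
- The arm moves only by the shell command python3 -m handwheel 'ROWS' [FORCE]. ROWS is JSON, a list of rows, each a list of 5 numbers: the shift along the world's x, y, z in cm, then the turn about the world's z in rad, then the closure, from 0 (fully open) to 1 (shut). In form: [[tx, ty, tz, spin, gripper], ...]. A call has 1 to 10 rows; each row shifts and turns the commanded pose from where the row before left it; what a row does not reach is not made up. A row lasts 1/8 s, in which the tool goes at most 62.5 mm and 10.7 degrees, less where a joint would pass 70% of its speed; a pose out of reach is approached as far as the arm can. A call is refused whole if a number of a shift passes 6.25 or a number of a turn 0.188, either way. A call with a gripper value outside its range is refused whole. The fingers move at their own pace and stop on an object; FORCE is the grip in N (left out, the last holds). Time passes only in rows, so rows that do not move let the fingers close. It gives the time, the measured TCP pose, the force, the opening and the grip force at its end, in the units of the state.
- readout.read_state(): the state, without advancing time (a new reading comes with each control period).
- read_camera(name): name is "scene" or "top"; returns the picture (384x512x3 uint8, red, green, blue); there is no depth.
- get_calibration(name): a dict with "fovy" (degrees; the focal length in pixels is half the picture's height over the tangent of half this angle, whatever the lens; pixels are square), "cx", "cy" (the principal point, pixels), "dist_coeffs" ([k1, k2, p1, p2, k3] as OpenCV has them; the pictures are not rectified), "pose" (4x4, takes a point from camera to world coordinates). Camera axes: x right, y down, z forward; pixel columns grow to the right and rows downward; lengths in m; the calibration is good to about 2 mm. A picture is of the moment at which its call begins. get_calibration takes no time and is no camera call.
- job.close_job(): hands the job in; it is judged then, once.
The state is a dict: "t": time; "q": joint angles; "dq": joint speeds; "joint_torque": joint torques, N m; "tool_pos": TCP position; "orientation": TCP orientation; "force": force on the tool from outside, world axes, zero at the start; "wrist_torque": the same for the moment, N m; "opening": finger opening in m; "gripper_force": force on a finger pad.
Only numpy, scipy, OpenCV 4.12 (cv2) and the standard library are available. Lean on these libraries where they do the work, as an engineer would, in place of code of your own. Each camera call takes 0.05 s, during which the arm holds its last target. There are 200 camera calls.

## Working session

There is one attempt and no reset: what is moved stays moved. The work goes in short steps, Python scripts to look and compute and a shell command to move; the robot and the scene stay as the last step left them, time stands still between calls to the robot, and variables do not carry over. Pictures are saved under pics/ and viewed, at most 10 in all, crops included, and the job is handed in when it is done.

```bash
mkdir -p pics
cat > h.py <<'E'
import numpy as np, cv2
from plant import readout, read_camera, get_calibration, job, robot
def K(c):
    f=192/np.tan(np.radians(c["fovy"])/2)
    return np.array([[f,0,c["cx"]],[0,f,c["cy"]],[0,0,1.]])
def plane(name,px,z):
    c=get_calibration(name); P=np.array(c["pose"])
    u=cv2.undistortPoints(np.array(px,float).reshape(-1,1,2),K(c),np.array(c["dist_coeffs"],float)).reshape(-1,2)
    d=np.c_[u,np.ones(len(u))]@P[:3,:3].T
    return P[:3,3]+d*((z-P[2,3])/d[:,2])[:,None]
def proj(name,pts):
    c=get_calibration(name); P=np.linalg.inv(np.array(c["pose"]))
    return cv2.projectPoints(np.array(pts,float).reshape(-1,1,3),cv2.Rodrigues(P[:3,:3])[0],P[:3,3],K(c),np.array(c["dist_coeffs"],float))[0].reshape(-1,2)
def snap(name,fn):
    im=read_camera(name); cv2.imwrite("pics/"+fn,cv2.cvtColor(im,cv2.COLOR_RGB2BGR)); return im
E
python3 - <<'E'
from h import *
for n in ("scene","top"): snap(n,n+"0.png"); print(n,np.round(get_calibration(n)["pose"],3).tolist())
s=readout.read_state(); print({k:np.round(s[k],3).tolist() for k in s})
E
```

```text
scene [[0.845, 0.409, -0.344, 1.201], [0.534, -0.641, 0.551, -0.99], [0.005, -0.65, -0.76, 1.378], [0.0, 0.0, 0.0, 1.0]]
top [[-0.0, -0.989, 0.15, 0.376], [-1.0, 0.0, -0.002, 0.005], [0.002, -0.15, -0.989, 1.329], [0.0, 0.0, 0.0, 1.0]]
{'t': 0.1, 'q': [-1.359, 0.131, 1.489, -0.0, 1.523, -0.085], 'dq': [-0.0, -0.002, -0.003, -0.001, 0.001, -0.0], 'joint_torque': [0.002, -56.134, -49.31, 0.077, 0.029, -0.0], 'tool_pos': [0.175, -0.574, 0.404], 'orientation': [-3.105, -0.464, 0.0], 'force': [0.27, -0.083, -0.752], 'wrist_torque': [-0.018, -0.018, -0.017], 'gripper_force': 0.0, 'opening': 0.093}
```

View pics/scene0.png

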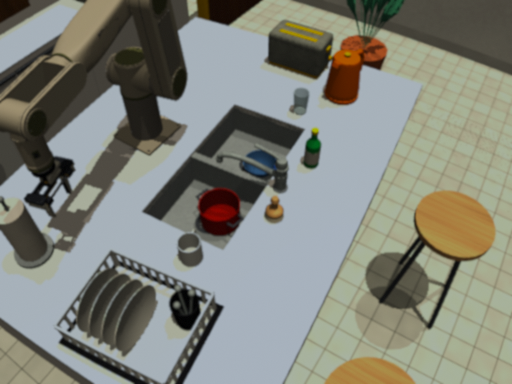

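View pics/top0.png

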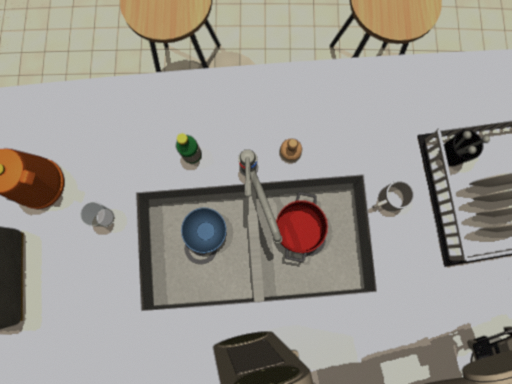

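The scene view shows the pan in the right bowl. In the top view the pan is at about (301,228), the spout runs from (250,165) to (278,240), and the lever points at the robot with its tip near (248,192). I'll measure these and zoom in.

```bash
cat > m.py <<'E'
from h import *
im=read_camera("top")
hsv=cv2.cvtColor(im,cv2.COLOR_RGB2HSV)
R=((hsv[...,0]<6)|(hsv[...,0]>174))&(hsv[...,1]>150)&(hsv[...,2]>60)
R[:190]=0;R[:,:265]=0;R[:,335:]=0;R[265:]=0
c=max(cv2.findContours(R.astype(np.uint8),0,1)[0],key=cv2.contourArea)
w=plane("top",c.reshape(-1,2),-0.05)[:,:2]
(cx,cy),r=cv2.minEnclosingCircle(w.astype(np.float32)); print("pan",cx,cy,r,cv2.boundingRect(c))
cr=cv2.resize(im[130:275,190:340],None,fx=4,fy=4,interpolation=cv2.INTER_CUBIC)
import sys
cv2.imwrite("pics/"+sys.argv[1],cr[...,::-1])
E
python3 m.py crop0.png
```

```text
pan 0.4775616526603699 -0.1296679824590683 0.08366803824901581 (277, 201, 50, 52)
```

View pics/crop0.png

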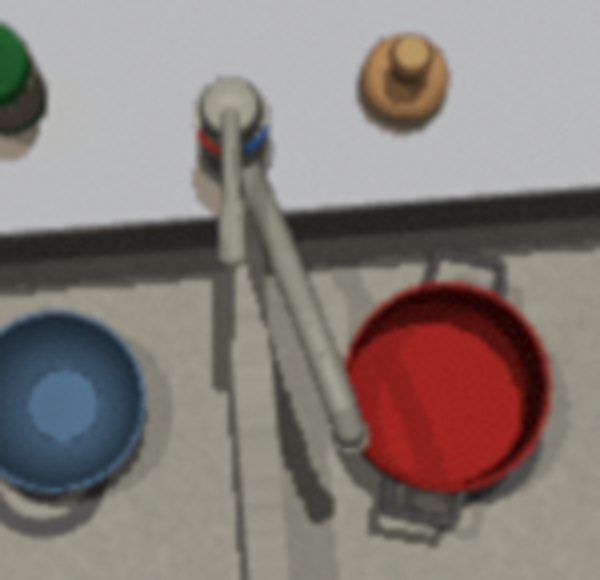

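The crop shows the cap centre at (247.5,155.8), the lever tip end at (247.8,195.5) and the spout's end at (277.8,241) in full-image pixels. The red and blue marks are visible.

Run:
```python
from h import *
for z in (.15,.165,.18): print("cap",z,plane("top",[[247.5,155.8]],z).round(3))
print("levertip",plane("top",[[247.8,195.5]],.18).round(3))
for p in ([260,191],[270,217.],[275.5,235],[277.8,241]): print("spout",p,plane("top",[p],.145).round(3))
print("marks",plane("top",[[242,165],[256,164]],.13).round(3))
```

```text
cap 0.15 [[0.658 0.036 0.15 ]]
cap 0.165 [[0.655 0.036 0.165]]
cap 0.18 [[0.651 0.035 0.18 ]]
levertip [[0.543 0.034 0.18 ]]
spout [260, 191] [[0.56  0.001 0.145]]
spout [270, 217.0] [[ 0.488 -0.026  0.145]]
spout [275.5, 235] [[ 0.439 -0.04   0.145]]
spout [277.8, 241] [[ 0.423 -0.047  0.145]]
marks [[0.636 0.052 0.13 ]
 [0.639 0.013 0.13 ]]
```

Tap axis is at about (0.657, 0.035). The spout is at 0.33 rad and the pan direction is 0.74 rad, 0.243 m from the axis. I'll go above the +y side of the spout with the gripper shut.

```bash
python3 -m handwheel '[[2,4,0.3,0,1],[2.6,5,0.3,0,1],[2.6,5.4,0.4,0,1],[2.6,5.4,0,0,1],[2.6,5.4,0,0,1],[2.6,5.4,0,0,1],[2.6,5.4,0,0,1],[2.6,5.4,0,0,1],[2.6,5.4,0,0,1],[2.6,5.4,0,0,1]]' 5; python3 -m handwheel '[[2,4,0,0,1],[1.8,3.2,0,0,1],[0,0,0,0,1],[0,0,0,0,1]]'
python3 - <<'E'
from h import *
s=readout.read_state(); print(s["orientation"],s["force"])
E
```

```text
t: 1.4
tool_pos: [0.4298, -0.0498, 0.4148]
orientation: [3.107, 0.464, 0.001]
force: [0.2, -0.6, 0.2]
opening: 0.001
gripper_force: 0.0
t: 1.9
tool_pos: [0.4673, 0.02, 0.4144]
orientation: [3.107, 0.465, -0.002]
force: [-0.3, 0.1, 0.5]
opening: 0.0006
gripper_force: 0.0
[ 3.10672789e+00  4.65257470e-01 -1.51619208e-03] [-0.28230111  0.06205447  0.47940413]
```

```bash
python3 -m handwheel '[[-0.5,0,-2.5,0,1],[0,0,-3,0,1],[0,0,-2.5,0,1],[0,0,-1.5,0,1],[0,0,-1,0,1],[0,0,0,0,1],[0,0,0,0,1]]'
python3 - <<'E'
from h import *
snap("top","d1.png")
im=cv2.imread("pics/d1.png"); cv2.imwrite("pics/d1c.png",cv2.resize(im[130:275,190:340],None,fx=4,fy=4,interpolation=2))
E
```

```text
t: 2.78
tool_pos: [0.4629, 0.0201, 0.3107]
orientation: [3.107, 0.464, 0.002]
force: [-0.3, 0.1, -0.1]
opening: 0.0002
gripper_force: 0.0
```

View pics/d1c.png

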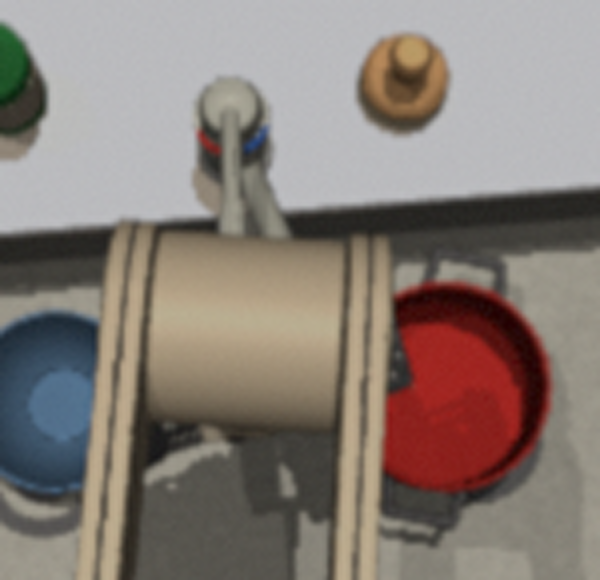

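```bash
python3 -m handwheel '[[0.15,-0.4,0,0,1],[0.15,-0.5,0,0,1],[0.15,-0.5,0,0,1],[0.1,-0.5,0,0,1]]'; python3 -m handwheel '[[0.1,-0.4,0,0.02,1],[0.1,-0.4,0,0.02,1],[0.1,-0.4,0,0.02,1]]';  python3 -m handwheel '[[0.15,-0.4,0,0.03,1],[0.15,-0.4,0,0.03,1],[0.15,-0.4,0,0.03,1],[0.15,-0.4,0,0.03,1]]'
```

```text
t: 3.32
tool_pos: [0.4681, 0.0008, 0.3097]
orientation: [3.107, 0.464, -0.0]
force: [0.2, 0.3, -0.4]
opening: 0.0005
gripper_force: 0.0
t: 3.7
tool_pos: [0.471, -0.0109, 0.3097]
orientation: [-3.091, -0.56, 0.0]
force: [-0.8, 2.5, 0.2]
opening: 0.0004
gripper_force: 1.1
t: 4.2
tool_pos: [0.4767, -0.027, 0.3094]
orientation: [-3.052, -0.745, 0.002]
force: [-1.8, 1.8, 0.3]
opening: 0.0006
gripper_force: 1.2
```

```bash
python3 -m handwheel '[[0.15,-0.4,0,0.025,1],[0.15,-0.4,0,0.025,1],[0.15,-0.4,0,0.025,1],[0.2,-0.4,0,0.025,1],[0.2,-0.4,0,0.025,1]]'; python3 -m handwheel '[[0.2,-0.4,0,0.025,1],[0.2,-0.4,0,0.025,1],[0.2,-0.4,0,0.025,1],[0.25,-0.4,0,0.025,1],[0.2,-0.4,0,0.025,1],[0.15,-0.3,0,0.01,1],[0,0,0,0,1]]'
```

```text
t: 4.82
tool_pos: [0.4856, -0.047, 0.3096]
orientation: [-3.0, -0.934, 0.0]
force: [-1.9, 2.2, -1.5]
opening: 0.0005
gripper_force: 1.1
t: 5.7
tool_pos: [0.4978, -0.0702, 0.31]
orientation: [2.93, 1.131, 0.001]
force: [-0.3, 0.4, 0.1]
opening: 0.0004
gripper_force: 0.0
```

```bash
python3 -m handwheel '[[-0.7,0.7,0,0,1],[-0.9,1,0,0,1],[-0.9,1,0,0,1],[0,0,3,0,1],[0,0,3,-0.1,1],[0,0,3,-0.1,1],[2,2.5,0.8,-0.1,1],[2.2,3.5,0,-0.1,1],[2.5,3.5,0,0,1],[1.5,2,0,0,1]]'; python3 -m handwheel '[[1,1.5,0,0,1],[0,0,0,0,1],[0,0,0,0,1]]'
python3 - <<'E'
from h import *
im=snap("scene","s2.png")
cv2.imwrite("pics/s2c.png",cv2.resize(im[90:250,150:330],None,fx=3.5,fy=3.5,interpolation=2)[...,::-1])
E
```

```text
t: 6.95
tool_pos: [0.5545, 0.0745, 0.4078]
orientation: [-3.097, -0.529, -0.0]
force: [0.0, -1.3, -0.2]
opening: 0.001
gripper_force: 0.0
t: 7.32
tool_pos: [0.5641, 0.0868, 0.4077]
orientation: [3.097, 0.526, -0.001]
force: [0.9, -0.0, 0.3]
opening: 0.0004
gripper_force: 0.0
```

View pics/s2c.png

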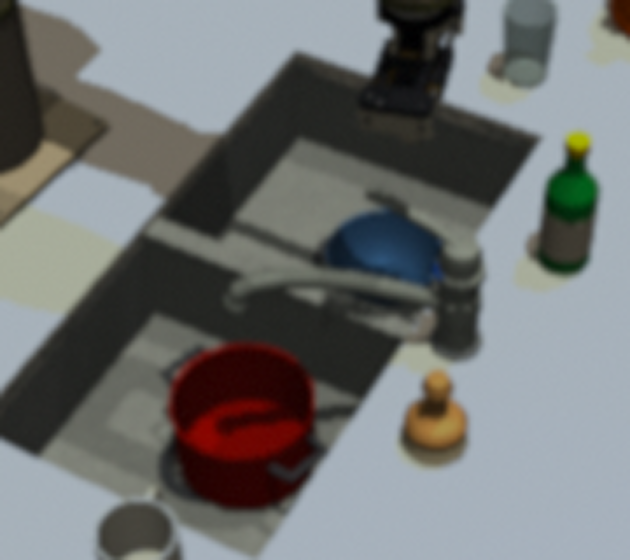

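The spout now turns toward the pan, with its end at about (217,174) in full-image pixels. The gripper is hovering at about (262,118). I'll check these by projection.

Run:
```python
from h import *
t=np.array([.657,.035,0])
P=lambda r,th,z: t+[-r*np.cos(th),-r*np.sin(th),z]
n=["tip","axis.12","axis.17","levtip0","levtip.87","out.333","out.74","pan rim"]
pts=[[.564,.087,.222],t+[0,0,.12],t+[0,0,.17],P(.117,0,.178),P(.117,.87,.178),P(.24,.333,.098),P(.24,.74,.098),[.478,-.13,-.05]]
q=proj("scene",pts)
for a,b in zip(n,q): print(a,b.round(1),((b-[150,90])*3.5).round(0))
```

```text
tip [267. 129.] [409. 136.]
axis.12 [280.4 166.4] [456. 267.]
axis.17 [281.  157.1] [458. 235.]
levtip0 [253.9 143.3] [364. 187.]
levtip.87 [250.2 162.5] [351. 254.]
out.333 [218.8 159.5] [241. 243.]
out.74 [216.6 178.6] [233. 310.]
pan rim [218.2 203.6] [239. 398.]
```

```bash
python3 -m handwheel '[[0,0.2,-2,0,1],[0.2,0,-2.4,0,1],[0,0,-1.6,0,1],[0,0,-0.8,0,1],[0,0,0,0,1]]'; python3 -m handwheel '[[0,-0.4,0,0,1],[0,-0.4,0,0,1],[0,-0.4,0,0,1],[0,-0.4,0,0,1],[0,-0.4,0,0,1],[0,-0.4,0,0,1],[0,-0.4,0,0.02,1]]';  python3 -m handwheel '[[-0.05,-0.4,0,0.04,1],[-0.05,-0.4,0,0.04,1],[0,-0.4,0,0.04,1],[0,-0.4,0,0.04,1]]'
```

```text
t: 8.0
tool_pos: [0.5663, 0.0891, 0.3391]
orientation: [-3.097, -0.526, 0.002]
force: [0.1, -0.8, 0.8]
opening: 0.0002
gripper_force: 0.0
t: 8.88
tool_pos: [0.5665, 0.061, 0.3397]
orientation: [-3.091, -0.559, 0.0]
force: [-0.5, 2.0, 0.3]
opening: 0.0005
gripper_force: 1.0
t: 9.38
tool_pos: [0.5652, 0.0453, 0.3395]
orientation: [-3.035, -0.806, 0.001]
force: [-1.8, 0.9, 0.7]
opening: 0.0005
gripper_force: 1.1
```

```bash
python3 -m handwheel '[[0,-0.4,0,0.03,1],[0,-0.4,0,0.03,1],[0,-0.4,0,0.03,1],[0.05,-0.4,0,0.03,1],[0.05,-0.4,0,0.03,1],[0.05,-0.4,0,0.03,1]]'; python3 -m handwheel '[[0.1,-0.4,0,0.03,1],[0.1,-0.4,0,0.03,1],[0.15,-0.4,0,0.03,1],[0.15,-0.4,0,0.03,1]]'; python3 -m handwheel '[[0.15,-0.4,0,0.03,1],[0.2,-0.4,0,0.02,1],[0.2,-0.4,0,0,1]]'
```

```text
t: 10.12
tool_pos: [0.5671, 0.021, 0.3398]
orientation: [2.952, 1.075, 0.001]
force: [0.8, 2.5, -0.1]
opening: 0.0005
gripper_force: 1.0
t: 10.62
tool_pos: [0.5721, 0.005, 0.3398]
orientation: [2.882, 1.251, 0.0]
force: [-0.8, 2.5, -0.4]
opening: 0.0002
gripper_force: 1.0
t: 11.0
tool_pos: [0.5776, -0.007, 0.3397]
orientation: [-2.851, -1.32, 0.0]
force: [0.0, 2.5, -0.1]
opening: 0.0005
gripper_force: 1.0
```

Remaining ~1 cm: small steps, watching for the stop.

```bash
python3 -m handwheel '[[0.1,-0.2,0,0,1],[0.1,-0.2,0,0,1],[0.1,-0.15,0,0,1]]'; python3 -m handwheel '[[0.1,-0.15,0,0,1]]'; python3 -m handwheel '[[0.1,-0.15,0,0,1]]'; python3 -m handwheel '[[0,0,0,0,1]]'
```

```text
t: 11.38
tool_pos: [0.5805, -0.0124, 0.3397]
orientation: [-2.851, -1.319, 0.0]
force: [0.2, 1.8, 0.5]
opening: 0.0004
gripper_force: 0.9
t: 11.5
tool_pos: [0.5815, -0.0138, 0.3397]
orientation: [-2.851, -1.319, 0.0]
force: [-0.9, 2.5, -0.3]
opening: 0.0003
gripper_force: 0.9
t: 11.62
tool_pos: [0.5825, -0.0153, 0.3397]
orientation: [-2.851, -1.319, 0.0]
force: [-0.6, 2.4, 0.5]
opening: 0.0005
gripper_force: 0.9
t: 11.75
tool_pos: [0.5826, -0.0154, 0.3397]
orientation: [2.851, 1.319, -0.0]
force: [-0.2, 1.7, 0.2]
opening: 0.0003
gripper_force: 0.4
```

```bash
python3 -m handwheel '[[0.1,-0.15,0,0,1],[0.1,-0.1,0,0,1]]'; python3 -m handwheel '[[0.1,-0.1,0,0,1]]'; python3 -m handwheel '[[0.1,-0.1,0,0,1]]'
```

```text
t: 12.0
tool_pos: [0.5845, -0.0178, 0.3397]
orientation: [-2.851, -1.319, 0.0]
force: [-0.6, 2.6, 0.5]
opening: 0.0005
gripper_force: 1.0
t: 12.12
tool_pos: [0.5855, -0.0188, 0.3397]
orientation: [-2.851, -1.319, 0.0]
force: [-0.2, 2.2, 0.0]
opening: 0.0006
gripper_force: 1.0
t: 12.25
tool_pos: [0.5864, -0.0197, 0.3396]
orientation: [-2.85, -1.319, 0.0]
force: [-3.4, 4.7, 0.8]
opening: 0.0007
gripper_force: 2.9
```

```bash
python3 -m handwheel '[[0.03,-0.04,0,0,1]]'; python3 -m handwheel '[[-0.7,0.7,0,0,1],[-1,1.2,0,0,1],[-1.2,1.8,0,0,1],[0,0,3,0,1],[0,0,4,0,1],[0,0,2,0,1],[-4,4,0,0,1],[-5,3.5,0,0,1],[-4,4,0,0,1],[-2,4,0,0,1]]';python3 -m handwheel '[[-2,5,0,0,1],[-2,5,0,0,1],[-1,5,0,0,1],[0,5,0,0,1],[0,4,0,0,1],[0,0,0,0,1],[0,0,0,0,1]]'; python3 m.py top3.png
```

```text
t: 12.38
tool_pos: [0.5866, -0.0198, 0.3396]
orientation: [-2.85, -1.319, 0.001]
force: [-3.2, 6.0, 1.9]
opening: 0.0009
gripper_force: 3.2
t: 13.62
tool_pos: [0.4056, 0.173, 0.4293]
orientation: [-2.851, -1.319, -0.0]
force: [1.5, -0.0, -1.2]
opening: 0.0004
gripper_force: 0.0
t: 14.5
tool_pos: [0.3574, 0.4116, 0.4291]
orientation: [2.85, 1.32, -0.002]
force: [0.2, -0.7, -1.0]
opening: 0.0006
gripper_force: 0.0
pan 0.4777659773826599 -0.1290203481912613 0.08378922194242477 (275, 201, 52, 52)
```

View pics/top3.png

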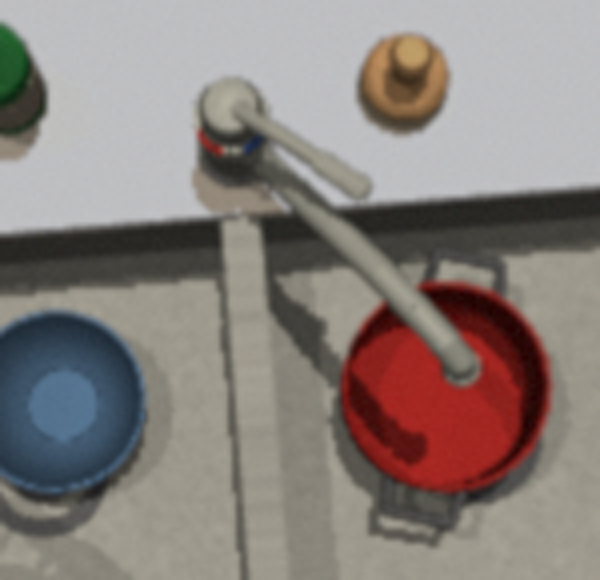

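The lever points to cold, with its tip near (280.5,176). The outlet rim at (305.5,223) is over the pan, which has not moved. I'll check the numbers.

Run:
```python
from h import *
o=plane("top",[[305.5,222.5]],.098)[0]; print("outlet",o, np.hypot(*(o[:2]-[.4777,-.1295])))
l=plane("top",[[280.8,176.5]],.178)[0]; print(l,np.arctan2(.035-l[1],.657-l[0]))
e=plane("top",[[305,221]],.13)[0]; print(e,np.arctan2(.035-e[1],.657-e[0]))
```

```text
outlet [ 0.47714201 -0.1274605   0.098     ] 0.002114448189555396
[ 0.59439412 -0.05435043  0.178     ] 0.9596154716088037
[ 0.47865828 -0.12269945  0.13      ] 0.7240474679390337
```

```bash
python3 -c "
from plant import job; print(job.close_job())"
```

```text
the job is handed in; nothing more can be done
None
```

The job is handed in: the spout outlet measured about 2 mm from the pan's centre, the lever was pushed level until the force rose at the cold stop, and the pan measured within 1 mm of its starting place; no verdict was returned.

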